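# Wedge the rocking stirrer steady

## Task

The magnetic stirrer rocks because the foot of the corner nearest the robot is too short: press down on that corner's pad with closed fingertips to feel it rock, push the wooden wedge by its heel under that foot until it is snug without jacking the stirrer up, then press firmly on the same pad again to make sure it no longer rocks, pushing the wedge further in if it still does. Then let go and leave the stirrer level where it stands, with the wedge snug under its foot. Only touch, press and push: lift nothing, do not shove the stirrer along, and leave the dish on it and the other things on the bench standing where they are.

Things in the scene. Friction and masses are not known exactly. Their poses are not given: they have to be found in the camera images.
- stirrer: the rocking box: square white magnetic stirrer, 190 x 190 mm, loose, 2 to 3 kg. Underside 16 mm, flat top 50 mm above the bench (round plate amid it, 130 mm across, to 60 mm). Rubber feet 100 mm from the centre along the diagonals. Origin: at bench level under its centre; +z up, +x along a diagonal, from the low corner (at -x, pointing roughly to the robot) to the far corner
- press_point (a point): where to press: centre of the top of the low corner's pad, 54 mm above the bench, 100 mm from the stirrer's centre along its -x; the outer corner is 34 mm further out. Unwedged, 2 to 5 N here tips the corner down 4 to 8 mm till its foot meets the bench (0.04 to 0.08 rad), swinging outwards by half as much; released, it falls back level. The other corners are firm. 10 N is firm
- corner_pad: flat black rubber pad, 40 x 40 x 4 mm, fixed on top of the low corner, sides parallel to the stirrer's (each corner has one alike; this is the one nearest the robot, in line with the wedge). Origin at the centre of its top
- foot_bottom (a point): lowest point of the short foot, straight below press_point, 4 to 8 mm above the bench (hidden, differs each time); moves with the stirrer
- short_foot: the short round-ended rubber foot, 22 mm across, stiffly fixed under the low corner; origin at its lowest point
- wedge: plain wooden wedge flat on the bench between robot and stirrer, 100 x 45 mm, 0.06 kg: 3 mm thick at the toe, rising evenly to 18 mm at the upright flat heel. Origin: centre of its underside; +x from heel to toe, +z up. Its toe starts 45 to 75 mm short of the short foot, up to 20 mm aside, turned up to 0.25 rad off the diagonal
- heel (a point): middle of the flat heel face to push on, 10 mm above the bench, 50 mm from the wedge's origin along its -x. The wedge slides under about 0.5 N; when it meets the foot the push rises quickly (3 to 10 N: snug; much over 20 N may jack the stirrer up or shove it)
- reagent_a: bystander: closed white jar with a blue cap, 72 mm across, 130 mm tall. Origin at the centre of its underside
- reagent_b: bystander: closed white jar with a blue cap, 60 mm across, 110 mm tall. Origin at the centre of its underside
- flask: bystander: closed glass bottle with a red cap, 70 mm across, 170 mm tall. Origin at the centre of its underside
- stopper: bystander: black rubber stopper, 32 mm across, 28 mm tall. Origin at the centre of its underside
- petri: bystander: clear round closed dish, 90 mm across, 16 mm tall, lying loose on the stirrer's round plate. Origin at the centre of its underside
- spatula: bystander: small hand tool with a black handle, 160 mm long, lying on the bench. Origin at the centre of its underside (middle of its length)
- beaker: bystander: open glass beaker, 68 mm across, 85 mm tall. Origin at the centre of its underside
Things that resemble listed ones, but are neither listed nor needed, are in the scene too. Of the things shaped like the wedge, the wooden one is meant.

How it is judged (in metres and radians):
On the way, in this order (a step that is already met when the one before it is completed fails the run):
1. fingertips press the low corner's pad and the stirrer rocks down there (contact force between the fingers and corner_pad above 1 N and angle between stirrer's own z axis and vertical above 0.025 rad), for 0.1 s.
2. fingertips press firmly on the same pad (over 3 N a finger) with the wedge under the short foot: the foot bears on the wedge (over 4 N) and the stirrer stays level within 0.014 rad (contact force between the fingers and corner_pad above 3 N and contact force between wedge and short_foot above 4 N and angle between stirrer's own z axis and vertical below 0.014 rad and x of foot_bottom in the frame of wedge between -0.045 and 0.047 m and y of foot_bottom in the frame of wedge between -0.022 and 0.022 m), for 0.3 s.
At the end, for the whole second after the job is handed in: After a press that rocked it and a firm press that did not, the stirrer stands level within 0.014 rad and within 30 mm of its start, the wedge flat on the bench, touching the short foot that stands over it, both at rest (angle between stirrer's own z axis and vertical below 0.014 rad and x of foot_bottom in the frame of wedge between -0.045 and 0.047 m and y of foot_bottom in the frame of wedge between -0.022 and 0.022 m and contact force between wedge and short_foot above 0.05 N and height (world z) of wedge below 0.004 m and distance of stirrer from where it was at the start of the episode below 0.03 m and linear speed of each of stirrer, wedge below 0.01 m/s).
It fails at once if the wedge is lifted (20 mm) or flipped (height (world z) of wedge above 0.02 m or angle between wedge's own z axis and vertical above 0.5 rad).
It fails at once if the stirrer is lifted (15 mm), tipped over 0.16 rad or shoved 40 mm (height (world z) of stirrer above 0.015 m or angle between stirrer's own z axis and vertical above 0.16 rad or distance of stirrer from where it was at the start of the episode above 0.04 m).
It fails at once if a bystander is moved 40 mm or knocked over (distance of any of reagent_a, reagent_b, flask, stopper, petri, spatula, beaker from where it was at the start of the episode above 0.04 m or angle between any of reagent_a, reagent_b, flask, stopper, petri, beaker's own z axis and vertical above 0.5 rad).
It also fails if it takes over 72 s, if anything falls off the work surface, if the arm or the gripper's body presses on something with over 40 N, if the wrist force passes 120 N, or if a joint passes its speed limit or range.

## Robot

A 6-joint arm with a two-finger parallel gripper is mounted at the origin on the work surface. World frame = base frame: x ahead of the robot, y to its left, z up, the work surface at z = 0. Lengths are in mm, angles in rad, forces in N, time in s.
With the tool pointing down it reaches from about 350 to 975 mm from the base axis. Payload 7.1 kg.
Tool frame: the origin (TCP) lies midway between the tips of the shut fingers; the grasp point (between the pads) lies behind it (ctrl.pinch_z is the z of the grasp point in the tool frame, in mm); z points along the fingers, y is the line along which they close (so a half turn about z gives the same grasp; the last joint's range is limited). The gripper opens to 88 mm and grips with 3 to 60 N. Pads are 20 mm wide; open, the fingers measure 115 mm over their backs; the gripper's body (75 mm by 178 mm) begins 61 mm behind the grasp point.
Start: joints at [-1.259, 0.423, 1.63, -0, 1.089, -0.019], TCP at [203.017, -591.091, 222.675] pointing down, gripper open.
Joint ranges: [-3, 3], [-0.9, 2.11], [0.09, 2.58], [-1.31, 4.45], [0.11, 2.69], [-2.54, 2.54]. Speed limits (rad/s): [2.39, 2.39, 3.01, 3.14, 3.14, 3.14].

## Interface

Orientations are given as a rotation vector (axis times angle).
In Python, from station import ctrl gives the robot as it stands.
- The arm moves only by the tool send_rows, never from a script. Its argument "motion" is a list of rows, each a list of 7 numbers: the gripper's target within -1 to 1 (shut at 1, half-way at 0, fully open at -1), then the shift along the tool's x, y, z each as a share of 100 cm, from -1 to 1, then the turn, a rotation vector about the tool's x, y, z each as a share of 180 degrees, from -1 to 1. In form: [[claw, tx, ty, tz, ax, ay, az], ...]. A call has 1 to 5 rows; each row is the pose to reach, as a shift and turn from the pose commanded when the call began, along the tool's axes at that moment, turning the shorter way round; what a row does not reach only later rows make up. A row lasts 1/10 s, in which the tool goes at most 50 mm and 8.59 degrees, less where a joint would pass 70% of its speed; a pose out of reach is approached as far as the arm can. A call with a number of a shift or a turn outside -1 to 1 is refused whole. A call with a gripper value outside its range is refused whole. The fingers move at their own pace and stop on an object; "newtons" is the grip in N (left out, the last holds). Time passes only in rows, so rows that repeat a pose let the fingers close. It gives the time, the measured TCP pose, the force, the opening and the grip force at its end, in the units of the state.
- ctrl.sense(): the state, without advancing time (a new reading comes with each control period).
- ctrl.get_image(name): name is "scene" or "top" or "wrist"; returns (picture, depth): 480x640x3 uint8, blue, green, red; 480x640 float32, mm along the optical axis (not along the pixel's ray), 0 where there is no reading.
- ctrl.camera_model(name): a dict with "fx", "fy", "cx", "cy" (pixels), "xyz" and "attitude" of the camera in the world. Camera axes: x right, y down, z forward; pixel columns grow to the right and rows downward; lengths in mm; the calibration is good to about 2 mm. The wrist camera is an equidistant fisheye: a pixel r from the principal point sees the ray r / f radians off the axis. A picture is of the moment at which its call begins: read the wrist's pose just before it. camera_model takes no time and is no camera call; for the wrist camera it gives the pose at the moment of the call.
- ctrl.finish_job(): hands the job in; it is judged then, once.
The state is a dict: "time_s": time; "joints": joint angles; "qvel": joint speeds; "effort": joint torques, N m; "tcp_pos": TCP position; "tcp_rot": TCP orientation; "contact_force": force on the tool from outside, world axes, zero at the start; "torque": the same for the moment, N m; "opening": finger opening in mm; "grasp_force": force on a finger pad.
Only numpy, scipy, OpenCV 4.12 (cv2) and the standard library are available. Lean on these libraries where they do the work, as an engineer would, in place of code of your own. Each camera call takes 0.05 s, during which the arm holds its last target. There are 200 camera calls.

## Working session

There is one attempt and no reset: what is moved stays moved. The work goes in short steps, Python scripts to look and compute and a tool call to move; the robot and the scene stay as the last step left them, time stands still between calls to the robot, and variables do not carry over. Pictures are saved under pics/ and viewed, at most 10 in all, crops included, and the job is handed in when it is done.

Besides the shell and the picture viewer there is one more tool, called after "Emit:" as name(argument=value, ...), one argument or row to a line, values as JSON. send_rows: Moves the arm, as the interface text tells. Its arguments: {"type":"object","properties":{"motion":{"type":"array","items":{"type":"array","items":{"type":"number","minimum":-1,"maximum":1}}},"newtons":{"type":"number"}},"required":["motion"]}

```bash
mkdir -p pics; ls; python3 - <<'E'
from station import ctrl
import cv2,numpy as np
print(ctrl.sense()); print(ctrl.pinch_z)
for n in ("scene","top"):
    im,d=ctrl.get_image(n); cv2.imwrite(f"pics/{n}0.png",im); np.save(f"{n}_d.npy",d); print(n,ctrl.camera_model(n))
E
```

```text
pics
{'time_s': 0.0, 'joints': array([-1.25897499e+00,  4.23829143e-01,  1.63072406e+00, -1.87704568e-05,
        1.08856459e+00, -1.89902886e-02]), 'qvel': array([ 0.00037796,  0.00050473, -0.00089193,  0.00048351, -0.00063164,
       -0.0006299 ]), 'effort': array([ 3.46204852e-04, -5.44627798e+01, -2.73663282e+01,  6.44761068e-02,
        2.27723038e-02, -1.12871030e-04]), 'tcp_pos': array([ 202.85754878, -590.56230563,  221.8956105 ]), 'tcp_rot': array([-3.09722689e+00, -5.17036915e-01,  3.75165742e-04]), 'contact_force': array([-0.03942402, -1.03681956, -0.42934263]), 'torque': array([-0.04730292, -0.01855957, -0.05276543]), 'grasp_force': 0.0, 'opening': 87.38599966384322}
-18.700000000000003
scene {'fx': 614.3450310860819, 'fy': 614.3450310860819, 'cx': 312.9421058568219, 'cy': 237.3956277764851, 'xyz': array([1164.18990753, -906.63461086,  840.8612622 ]), 'attitude': array([-2.0841976 , -0.61392693,  0.32238951])}
top {'fx': 457.958988326297, 'fy': 457.958988326297, 'cx': 315.69348541204573, 'cy': 237.5076755423984, 'xyz': array([ 381.21883408,  105.10803129, 1085.23820382]), 'attitude': array([-2.13770327,  2.13546921, -0.16581974])}
```

View pics/top0.png

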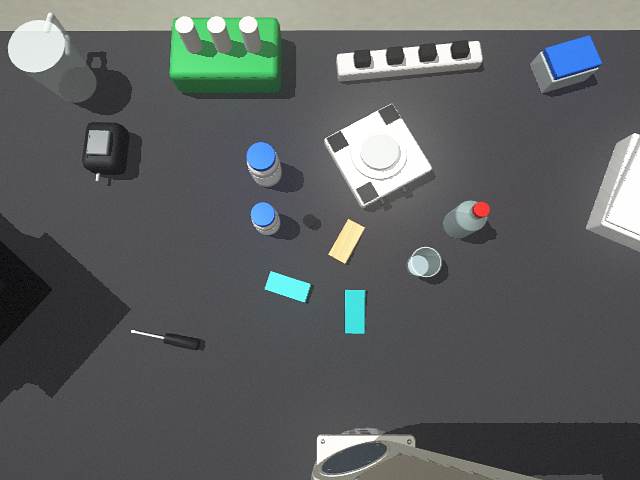

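View pics/scene0.png

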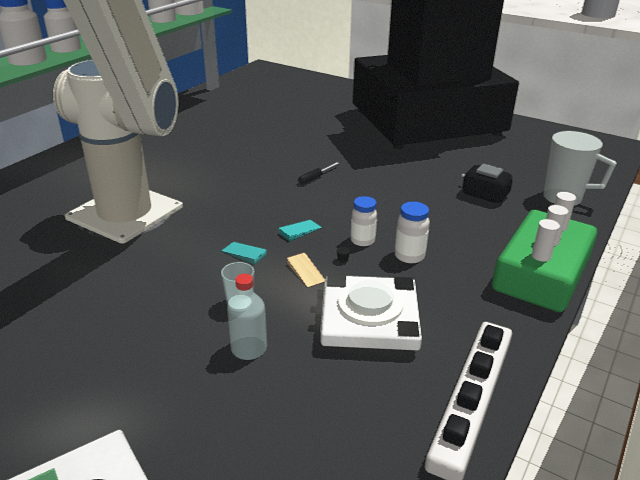

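The top view shows the stirrer around (378,155), its near pad at (368,192), the wooden wedge at (347,241) with its heel at the lower left, the stopper at (312,221), the beaker at (424,263) and two teal decoy wedges. Next I measure the pads and the wedge outline.

```bash
cat > h.py <<'E'
from station import ctrl
import cv2,numpy as np
from scipy.spatial.transform import Rotation as R
def ray(cm,uv,fish=False):
    uv=np.atleast_2d(np.asarray(uv,float)); p=(uv-[cm["cx"],cm["cy"]])/[cm["fx"],cm["fy"]]
    if fish:
        r=np.linalg.norm(p,axis=1,keepdims=True)+1e-9
        d=np.hstack([p/r*np.sin(r),np.cos(r)])
    else: d=np.hstack([p,np.ones((len(p),1))])
    return R.from_rotvec(cm["attitude"]).apply(d)
def plane(cm,uv,z,fish=False):
    d=ray(cm,uv,fish); o=np.asarray(cm["xyz"]); z=np.broadcast_to(z,len(d))
    return o+d*((z-o[2])/d[:,2])[:,None]
def blobs(mask,amin,amax):
    cs,_=cv2.findContours(mask.astype(np.uint8),cv2.RETR_EXTERNAL,cv2.CHAIN_APPROX_NONE)
    return [c for c in cs if amin<cv2.contourArea(c)<amax]
E
python3 - <<'E'
from h import *
np.set_printoptions(precision=1,suppress=True)
for n in("top","scene"):
    im=cv2.imread(f"pics/{n}0.png"); cm=ctrl.camera_model(n); d=np.load(f"{n}_d.npy")
    hsv=cv2.cvtColor(im,cv2.COLOR_BGR2HSV)
    m=(abs(hsv[...,0].astype(int)-17)<9)&(hsv[...,1]>70)&(hsv[...,2]>120)
    for c in blobs(m,100,3000):
        if not 200<c[:,0,0].mean()<500: continue
        b=cv2.boxPoints(cv2.minAreaRect(c)); print(n,"wedge",b.tolist(),cv2.contourArea(c)); print(plane(cm,b,0)[:,:2],plane(cm,b,18)[:,:2])
    k=(hsv[...,2]<60)
    x0,x1,y0,y1=(320,440,100,210) if n=="top" else (310,430,270,350)
    k2=np.zeros_like(k);k2[y0:y1,x0:x1]=k[y0:y1,x0:x1]
    for c in blobs(k2,60,600):
        q=cv2.minAreaRect(c); print(n,"pad",q,plane(cm,[q[0]],54),"z",d[int(q[0][1]),int(q[0][0])])
E
```

```text
top wedge [[327.603759765625, 254.1132049560547], [347.79241943359375, 217.77357482910156], [365.02825927734375, 227.3490447998047], [344.839599609375, 263.68865966796875]] 744.5
[[515.3  81.4]
 [603.7  32.3]
 [580.2  -8.9]
 [492.4  40.4]] [[513.1  81.8]
 [600.   33.6]
 [576.9  -7. ]
 [490.5  41.5]]
scene wedge [[286.4864807128906, 258.08111572265625], [301.5270080566406, 247.33787536621094], [324.7026672363281, 279.7838134765625], [309.6621398925781, 290.52703857421875]] 613.5
[[477.6  58.1]
 [482.5 114.9]
 [597.4  35.8]
 [590.1 -15.2]] [[492.3  37.4]
 [497.1  93. ]
 [609.6  15.6]
 [602.4 -34.3]]
scene pad ((408.0, 328.0), (14.0, 20.0), 90.0) [[845.8 -66.3  54. ]] z 1173.519
scene pad ((350.5, 332.5), (81.0, 33.0), 0.0) [[ 760.3 -136.9   54. ]] z 1165.1433
scene pad ((403.5, 283.0), (12.0, 19.0), 90.0) [[777.7  55.8  54. ]] z 1284.0894
```

```bash
cat >> h.py <<'E'
def go(pos,yaw):
    """share units for a row from measured pose to pos (mm), tool down with tool x at heading yaw"""
    s=ctrl.sense(); r0=R.from_rotvec(s["tcp_rot"]); r1=R.from_euler("z",yaw)*R.from_euler("x",np.pi)
    print("tcp",np.round(s["tcp_pos"],1),"yaw",round(np.arctan2(*r0.as_matrix()[[1,0],0]),3),"t",round(s["time_s"],2),"F",np.round(s["contact_force"],2),"open",round(s["opening"],1))
    print("shift",np.round(r0.inv().apply(np.array(pos)-s["tcp_pos"])/1000,4),"turn",np.round((r0.inv()*r1).as_rotvec()/np.pi,4))
E
python3 - <<'E'
from h import *
np.set_printoptions(precision=1,suppress=True)
im=cv2.imread("pics/top0.png"); cm=ctrl.camera_model("top")
g=cv2.cvtColor(im,cv2.COLOR_BGR2GRAY)[95:215,315:445]
w=(g>110).astype(np.uint8)
cs=blobs(w,800,20000); c=max(cs,key=cv2.contourArea); h=cv2.convexHull(c)
fill=np.zeros_like(w); cv2.fillConvexPoly(fill,h,1)
pads=blobs((fill>0)&(g<70),80,700)
for p in pads:
    q=cv2.minAreaRect(p); print("pad",np.array(q[0])+[315,95],q[1],plane(cm,[np.array(q[0])+[315,95]],54))
print("hull",cv2.minAreaRect(h))
d=np.load("top_d.npy"); print([d[192,368],d[141,338],d[241,347],d[258,338],d[224,356],d[300,380]])
go((470,50,300),-0.4)
E
```

```text
hull ((62.207550048828125, 59.27358627319336), (79.93682098388672, 83.43345642089844), 60.945396423339844)
[np.float32(1059.2771), np.float32(1078.0822), np.float32(1087.7135), np.float32(1075.246), np.float32(1098.7831), np.float32(1077.5814)]
tcp [ 202.9 -590.6  222. ] yaw 0.331 t 0.1 F [ 0.5 -0.2  0.5] open 87.6
shift [ 0.5 -0.5 -0.1] turn [-0.   0.   0.2]
```

Emit:
send_rows(
  motion=[
    [1,0.46,-0.518,-0.078,0,0,0.233],
    [1,0.46,-0.518,-0.078,0,0,0.233],
    [1,0.46,-0.518,-0.078,0,0,0.233],
    [1,0.46,-0.518,-0.078,0,0,0.233],
    [1,0.46,-0.518,-0.078,0,0,0.233],
  ],
  newtons=20,
)

```text
time_s: 0.6
tcp_pos: [297.9, -362.7, 250.3]
tcp_rot: [-3.077, 0.631, 0.0]
contact_force: [0.6, 0.3, 0.6]
opening: 51.5
grasp_force: 0.0
```

```bash
python3 - <<'E'
from h import *
go((470,50,300),-0.4)
E
```

```text
tcp [ 297.9 -362.7  250.3] yaw -0.404 t 0.6 F [0.61 0.26 0.62] open 51.5
shift [-0.0042 -0.4471 -0.0496] turn [-0.0001  0.0001 -0.0014]
```

Emit:
send_rows(
  motion=[
    [1,0,-0.445,-0.05,0,0,0],
    [1,0,-0.445,-0.05,0,0,0],
    [1,0,-0.445,-0.05,0,0,0],
    [1,0,-0.445,-0.05,0,0,0],
    [1,0,-0.445,-0.05,0,0,0],
  ],
)

```text
time_s: 1.1
tcp_pos: [394.2, -133.7, 278.5]
tcp_rot: [3.079, -0.622, 0.0]
contact_force: [0.8, -0.6, -1.3]
opening: 11.3
grasp_force: 0.0
```

Emit:
send_rows(
  motion=[
    [1,0,-0.2,-0.022,0,0,0],
    [1,0,-0.2,-0.022,0,0,0],
    [1,0,-0.2,-0.022,0,0,0],
    [1,0,-0.2,-0.022,0,0,0],
    [1,0,-0.2,-0.022,0,0,0],
  ],
)

```text
time_s: 1.6
tcp_pos: [473.4, 53.3, 300.9]
tcp_rot: [-3.08, 0.612, -0.003]
contact_force: [-0.4, -0.9, 0.4]
opening: 0.5
grasp_force: 0.0
```

```bash
python3 - <<'E'
from h import *
go((470,50,300),-0.4)
cm=ctrl.camera_model("wrist"); im,d=ctrl.get_image("wrist"); print(cm)
cv2.imwrite("pics/w1.png",im)
E
```

```text
tcp [473.4  53.3 300.9] yaw -0.393 t 1.6 F [-0.43 -0.89  0.37] open 0.5
shift [-0.0019  0.0044  0.0009] turn [-0.0006 -0.0004  0.0024]
{'fx': 371.64829954431775, 'fy': 371.64829954431775, 'cx': 319.3434286198911, 'cy': 238.92792759019954, 'xyz': array([543.27716583,  23.87741882, 462.00792055]), 'attitude': array([ 1.6491266 , -2.46536611, -0.35009594])}
```

View pics/w1.png

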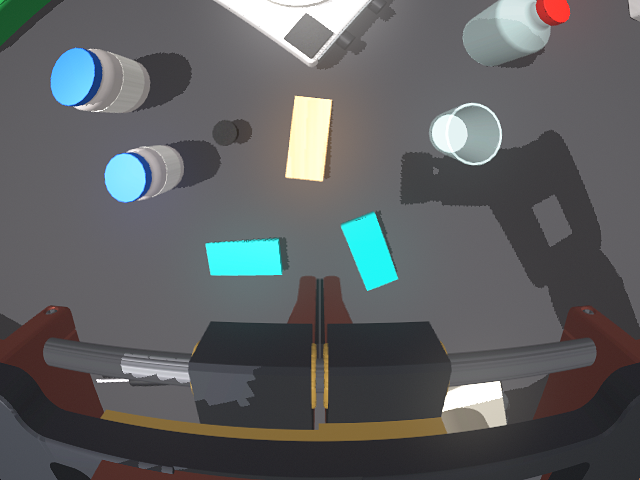

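The wrist view shows the near pad at (309,36), its outer corner at (312,67), and the wooden wedge with its toe at about (314,97) and heel at about (305,180). The stopper is off to the left at (225,132).

```bash
cat >> h.py <<'E'
def wedge(im,cm,fish=True):
    hsv=cv2.cvtColor(im,cv2.COLOR_BGR2HSV)
    m=(abs(hsv[...,0].astype(int)-17)<9)&(hsv[...,1]>50)&(hsv[...,2]>120)
    c=max(blobs(m,300,20000),key=cv2.contourArea)
    P=cv2.approxPolyDP(c,0.04*cv2.arcLength(c,True),True)[:,0]; return P
def wedge_fit(im,cm):
    P=wedge(im,cm).astype(float); print("wedge px",P.tolist())
    # heel = the two corners nearest robot
    w0=plane(cm,P,10,True)[:,:2]
    o=np.argsort(np.linalg.norm(w0,axis=1)); heel=plane(cm,P[o[:2]],18,True)[:,:2]; toe=plane(cm,P[o[2:]],3,True)[:,:2]
    h,t=heel.mean(0),toe.mean(0); print("heel",heel.round(1).tolist(),"toe",toe.round(1).tolist(),"len",np.linalg.norm(t-h).round(1))
    print("heel mid",h.round(1),"toe mid",t.round(1),"heading",np.arctan2(*(t-h)[::-1]).round(3)); return h,t
E
python3 - <<'E'
from h import *
cm=ctrl.camera_model("wrist"); im=cv2.imread("pics/w1.png")
wedge_fit(im,cm)
g=cv2.cvtColor(im,cv2.COLOR_BGR2GRAY)
k=np.zeros_like(g); k[5:75,275:340]=(g[5:75,275:340]<110)
for c in blobs(k,500,4000):
    q=cv2.minAreaRect(c); P=cv2.approxPolyDP(c,0.04*cv2.arcLength(c,True),True)[:,0].astype(float)
    w=plane(cm,P,54,True)[:,:2]; print("pad px",q[0],P.tolist(),w.round(1).tolist(),plane(cm,[q[0]],54,True).round(1))
print("corner",plane(cm,[[312,67]],50,True).round(1), plane(cm,[[312,67]],16,True).round(1))
# top camera pads
im=cv2.imread("pics/top0.png"); ct=ctrl.camera_model("top"); g=cv2.cvtColor(im,cv2.COLOR_BGR2GRAY)
for u,v in((368,192),(338,142),(388,115)):
    k=np.zeros_like(g); k[v-14:v+14,u-14:u+14]=g[v-14:v+14,u-14:u+14]<70
    n,l,s,ce=cv2.connectedComponentsWithStats(k); i=l[v,u]; print("top pad",s[i],ce[i].round(1),plane(ct,[ce[i]],54).round(1))
E
```

```text
wedge px [[101.0, 417.0], [447.0, 432.0]]
heel [[16.5, -0.2], [258.6, 582.5]] toe [] len nan
heel mid [137.6 291.2] toe mid [nan nan] heading nan
corner [[6.145e+02 5.000e-01 5.000e+01]] [[620.4  -1.3  16. ]]
top pad [     0      0    640    480 307200] [319.5 239.5] [[542.1 100.9  54. ]]
top pad [     0      0    640    480 307196] [319.5 239.5] [[542.1 100.9  54. ]]
top pad [     0      0    640    480 307199] [319.5 239.5] [[542.1 100.9  54. ]]h.py:32: RuntimeWarning: Mean of empty slice.
  h,t=heel.mean(0),toe.mean(0); print("heel",heel.round(1).tolist(),"toe",toe.round(1).tolist(),"len",np.linalg.norm(t-h).round(1))
  ret = um.true_divide(
```

```bash
sed -i 's/    c=max(blobs(m,300,20000),key=cv2.contourArea)/    m[265:]=0; c=max(blobs(m,300,20000),key=cv2.contourArea)/' h.py
python3 - <<'E'
from h import *
cm=ctrl.camera_model("wrist"); im=cv2.imread("pics/w1.png")
print("px wedge",im[140,310],"pad",im[36,309],"plate",im[60,312],im[20,275])
try: wedge_fit(im,cm)
except Exception as e: print(e)
g=cv2.cvtColor(im,cv2.COLOR_BGR2GRAY)
sub=(g[5:75,275:345]<140).astype(np.uint8)
n,l,s,ce=cv2.connectedComponentsWithStats(sub); i=l[31,34]; print("pad",s[i],ce[i]+[275,5],plane(cm,[ce[i]+[275,5]],54,True).round(1))
c=blobs(l==i,100,9999)[0]; P=cv2.approxPolyDP(c,0.05*cv2.arcLength(c,True),True)[:,0]+[275,5]; print(P.tolist(),plane(cm,P,54,True)[:,:2].round(1).tolist())
it=cv2.imread("pics/top0.png"); ct=ctrl.camera_model("top"); g=cv2.cvtColor(it,cv2.COLOR_BGR2GRAY)
for u,v in((368,192),(338,142),(388,115)):
    sub=(g[v-14:v+14,u-14:u+14]<90).astype(np.uint8)
    n,l,s,ce=cv2.connectedComponentsWithStats(sub); i=l[14,14]; q=ce[i]+[u-14,v-14]; print("top pad",g[v,u],s[i],q.round(1),plane(ct,[q],54).round(1))
E
```

```text
px wedge [213 254 255] pad [132 134 136] plate [255 255 255] [255 255 255]
max() iterable argument is empty
pad [  9  13  49  41 970] [308.65463918  38.31443299] [[645.7  -8.6  54. ]]
[[313, 18], [319, 26], [298, 22], [284, 38], [311, 58], [332, 34]] [[666.2, -22.1], [654.8, -24.5], [668.2, -5.4], [656.8, 15.7], [623.6, -2.3], [640.7, -33.9]]
top pad 105 [  0   0  28  28 721] [366.8 190.6] [[657.   -8.7  54. ]]
top pad 87 [  3   3  21  21 213] [336.9 141. ] [[777.4  59.8  54. ]]
top pad 90 [  0   0  28  28 634] [387.1 115. ] [[842.4 -60.1  54. ]]
```

```bash
python3 - <<'E'
s=open('h.py').read().replace("hsv[...,1]>50)&(hsv[...,2]>120)","hsv[...,1]>25)&(hsv[...,2]>180)").replace("-17)<9)&(hsv[...,1]>25","-20)<13)&(hsv[...,1]>25")
s+='''
def pad_fit(im,cm,uv,z=54,h=32,th=190):
    u,v=uv; g=cv2.cvtColor(im,cv2.COLOR_BGR2GRAY); y0=max(0,v-h); x0=u-h
    sub=(g[y0:v+h,x0:u+h]<th).astype(np.uint8); n,l,s,ce=cv2.connectedComponentsWithStats(sub,connectivity=4); i=l[v-y0,u-x0]
    c=max(blobs(l==i,50,9999),key=cv2.contourArea)[:,0]+[x0,y0]
    w=plane(cm,c,z,True)[:,:2].astype(np.float32); q=cv2.minAreaRect(w); print("pad area px",s[i],"world rect",np.round(q[0],1),np.round(q[1],1),round(q[2],1)); return q
'''
open('h.py','w').write(s)
E
python3 - <<'E'
from h import *
cm=ctrl.camera_model("wrist"); im=cv2.imread("pics/w1.png")
for th in(170,190,220): pad_fit(im,cm,(309,36),th=th)
h,t=wedge_fit(im,cm)
for p,yaw in(((640,0,130),-.25),):go(p,yaw)
cv2.imwrite("pics/c1.png",cv2.resize(im[0:110,240:400],None,fx=4,fy=4,interpolation=cv2.INTER_NEAREST))
E
```

```text
pad area px [   7    9   49   46 1198] world rect [649.1  -9.7] [39.3 39.4] 29.0
pad area px [   7    9   50   46 1215] world rect [649.1  -9.8] [39.6 39.5] 29.0
pad area px [   7    9   51   46 1243] world rect [648.4 -10.1] [41.4 39.5] 28.8
wedge px [[295.0, 96.0], [285.0, 176.0], [321.0, 181.0], [331.0, 99.0]]
heel [[489.3, 41.5], [511.6, 78.9]] toe [[576.8, -7.9], [597.1, 30.9]] len 99.2
heel mid [500.4  60.2] toe mid [586.9  11.5] heading -0.513
tcp [472.1  51.3 300.2] yaw -0.393 t 1.65 F [-0.55  0.05 -0.89] open 0.2
shift [ 0.1747 -0.017   0.1702] turn [-0.0001  0.     -0.0456]
```

View pics/c1.png

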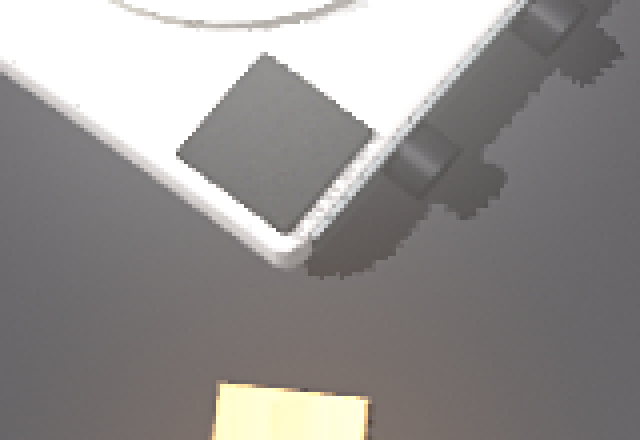

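The pad measures 39.5 × 39.5 mm at (649,-10), with the diagonal heading at about -0.275. The wedge comes out 99 mm long, heel (500,60), toe (587,11.5), heading -0.51. All of this agrees with the given sizes, so I go above the pad.

```bash
python3 - <<'E'
from h import *
go((649,-10,75),-.275)
E
```

```text
tcp [472.1  51.3 300.2] yaw -0.393 t 1.65 F [-0.55  0.05 -0.89] open 0.2
shift [ 0.1869 -0.0112  0.2252] turn [-0.0001  0.     -0.0376]
```

Emit:
send_rows(
  motion=[
    [1,0.187,-0.011,0.14,0,0,-0.0376],
    [1,0.187,-0.011,0.19,0,0,-0.0376],
    [1,0.187,-0.011,0.225,0,0,-0.0376],
    [1,0.187,-0.011,0.225,0,0,-0.0376],
    [1,0.187,-0.011,0.225,0,0,-0.0376],
  ],
)

```text
time_s: 2.15
tcp_pos: [623.6, -7.2, 109.6]
tcp_rot: [3.11, -0.441, -0.002]
contact_force: [0.5, 0.5, 0.4]
opening: 0.6
grasp_force: 0.0
```

Emit:
send_rows(
  motion=[
    [1,0,0,0,0,0,0],
    [1,0,0,0,0,0,0],
    [1,0,0,0,0,0,0],
  ],
)

```text
time_s: 2.45
tcp_pos: [623.4, -5.6, 113.2]
tcp_rot: [-3.111, 0.44, -0.002]
contact_force: [0.7, 0.2, 0.3]
opening: 0.3
grasp_force: 0.0
```

```bash
python3 - <<'E'
from h import *
go((649,-10,57),-.275)
E
```

```text
tcp [623.4  -5.6 113.2] yaw -0.281 t 2.45 F [0.66 0.15 0.29] open 0.3
shift [ 0.0257 -0.0028  0.0562] turn [-0.0001 -0.0004 -0.0018]
```

Emit:
send_rows(
  motion=[
    [1,0.026,-0.003,0.04,0,0,-0.002],
    [1,0.026,-0.003,0.05,0,0,-0.002],
    [1,0.026,-0.003,0.05,0,0,-0.002],
    [1,0.026,-0.003,0.05,0,0,-0.002],
    [1,0.026,-0.003,0.05,0,0,-0.002],
  ],
)

```text
time_s: 2.95
tcp_pos: [649.9, -9.1, 63.9]
tcp_rot: [-3.112, 0.428, -0.004]
contact_force: [-0.1, 0.2, -0.2]
opening: 0.5
grasp_force: 0.0
```

```bash
python3 - <<'E'
from h import *
go((649,-10,57),-.275)
cm=ctrl.camera_model("wrist"); im,d=ctrl.get_image("wrist"); cv2.imwrite("pics/w2.png",im)
E
```

```text
tcp [649.9  -9.1  63.9] yaw -0.273 t 2.95 F [-0.13  0.19 -0.17] open 0.5
shift [-0.0006  0.0012  0.0069] turn [-0.0002 -0.0008  0.0005]
```

View pics/w2.png

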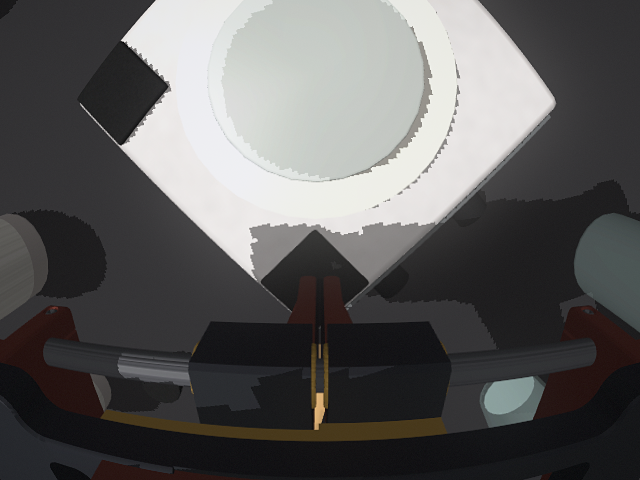

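The fingertips, at about (320,280), hover over the near pad, centred at about (315,272). I press down slowly.

Emit:
send_rows(
  motion=[
    [1,0,0.001,0.005,0,0,0],
    [1,0,0.001,0.008,0,0,0],
    [1,0,0.001,0.01,0,0,0],
    [1,0,0.001,0.011,0,0,0],
    [1,0,0.001,0.012,0,0,0],
  ],
)

```text
time_s: 3.5
tcp_pos: [648.5, -10.1, 49.9]
tcp_rot: [3.112, -0.429, -0.003]
contact_force: [-7.4, 0.7, 13.5]
opening: 0.4
grasp_force: 7.2
```

Emit:
send_rows(
  motion=[
    [1,-0.0005,0,0.001,0,0,0],
    [1,-0.001,0,0.002,0,0,0],
  ],
)

```text
time_s: 3.7
tcp_pos: [648.5, -10.0, 49.6]
tcp_rot: [3.112, -0.428, 0.001]
contact_force: [-9.0, -0.7, 24.7]
opening: 0.5
grasp_force: 12.5
```

```bash
cat >> h.py <<'E'
def tilt():
    cm=ctrl.camera_model("wrist"); im,d=ctrl.get_image("wrist")
    g=im.min(2); vs,us=np.mgrid[60:200:3,170:215:3]; uv=np.c_[us.ravel(),vs.ravel()]
    vs,us=np.mgrid[60:170:3,470:520:3]; uv=np.r_[uv,np.c_[us.ravel(),vs.ravel()]]
    p=(uv-[cm["cx"],cm["cy"]])/cm["fx"]; r=np.linalg.norm(p,axis=1,keepdims=True)
    ray=np.hstack([p/r*np.tan(r),np.ones_like(r)]); dd=d[uv[:,1],uv[:,0]]
    P=R.from_rotvec(cm["attitude"]).apply(ray*dd[:,None])+cm["xyz"]
    P=P[(dd>0)&(g[uv[:,1],uv[:,0]]>150)]; a,*_=np.linalg.lstsq(np.c_[P[:,:2]-P[:,:2].mean(0),np.ones(len(P))],P[:,2],rcond=None)
    print("slopes x,y",a[:2].round(4),"mean z",a[2].round(1),"n",len(P),"range",P.min(0).round(0),P.max(0).round(0)); return im
E
python3 - <<'E'
from h import *
tilt()
E
```

```text
slopes x,y [0.2482 0.0212] mean z 53.4 n 1320 range [ 685. -133.   44.] [772.  45.  76.]
```

Emit:
send_rows(
  motion=[
    [1,0,0,-0.008,0,0,0],
    [1,0,0,-0.016,0,0,0],
    [1,0,0,-0.016,0,0,0],
    [1,0,0,-0.016,0,0,0],
  ],
)

```text
time_s: 4.15
tcp_pos: [648.4, -9.9, 63.6]
tcp_rot: [-3.112, 0.429, -0.001]
contact_force: [0.3, 0.6, 0.7]
opening: -0.1
grasp_force: 0.0
```

```bash
python3 - <<'E'
from h import *
tilt()
go((649,-10,60),-.275)
E
```

```text
slopes x,y [0.1531 0.012 ] mean z 52.1 n 1276 range [ 685. -141.   46.] [780.  51.  76.]
tcp [648.1  -9.9  63.3] yaw -0.274 t 4.2 F [ 0.13 -0.32 -0.11] open 0.6
shift [ 0.0009 -0.0002  0.0033] turn [0.     0.0001 0.0004]
```

Force rose only once the pad had sunk about 4 mm, so the stirrer rocked and the foot gap is around 4.5 mm. Next I check the clearance to the teal decoys and move behind the heel.

```bash
python3 - <<'E'
from h import *
im=cv2.imread("pics/top0.png"); cm=ctrl.camera_model("top"); hsv=cv2.cvtColor(im,cv2.COLOR_BGR2HSV)
for c in blobs((abs(hsv[...,0].astype(int)-90)<8)&(hsv[...,1]>120)&(hsv[...,2]>120),150,5000):
    print(plane(cm,cv2.boxPoints(cv2.minAreaRect(c)),10)[:,:2].round(0).tolist())
go((477,73.5,80),-.513)
E
```

```text
[[430.0, 41.0], [430.0, -3.0], [331.0, -2.0], [331.0, 42.0]]
[[433.0, 230.0], [475.0, 217.0], [444.0, 121.0], [401.0, 135.0]]
tcp [648.1  -9.9  63.3] yaw -0.274 t 4.2 F [ 0.13 -0.32 -0.11] open 0.6
shift [-0.1873 -0.0341 -0.0166] turn [0.     0.0001 0.0762]
```

Emit:
send_rows(
  motion=[
    [1,-0.06,-0.011,-0.018,0,0,0.03],
    [1,-0.187,-0.034,-0.018,0,0,0.076],
    [1,-0.187,-0.034,-0.018,0,0,0.076],
    [1,-0.187,-0.034,-0.018,0,0,0.076],
    [1,-0.187,-0.034,-0.018,0,0,0.076],
  ],
)

```text
time_s: 4.7
tcp_pos: [471.2, 74.4, 80.8]
tcp_rot: [3.038, -0.792, -0.01]
contact_force: [0.1, -0.2, 0.3]
opening: 0.4
grasp_force: 0.0
```

```bash
python3 - <<'E'
from h import *
cm=ctrl.camera_model("wrist"); im,d=ctrl.get_image("wrist"); cv2.imwrite("pics/w3.png",im)
try: wedge_fit(im,cm)
except Exception as e: print(e)
go((477,73.5,6),-.513)
E
```

```text
wedge px [[275.0, 48.0], [275.0, 204.0], [347.0, 203.0], [346.0, 47.0]]
heel [[492.0, 42.6], [513.1, 81.5]] toe [[578.4, -5.6], [600.0, 33.8]] len 99.0
heel mid [502.6  62. ] toe mid [589.2  14.1] heading -0.505
tcp [474.8  74.1  81.3] yaw -0.51 t 4.75 F [ 1.26 -0.08  0.33] open 0.6
shift [ 0.0023 -0.0007  0.0753] turn [0.0004 0.0006 0.0009]
```

Emit:
send_rows(
  motion=[
    [1,0,-0.003,0.045,0,0,0],
    [1,0,-0.003,0.07,0,0,0],
    [1,0,-0.003,0.075,0,0,0],
    [1,0,-0.003,0.075,0,0,0],
  ],
)

```text
time_s: 5.15
tcp_pos: [479.2, 75.6, 5.9]
tcp_rot: [3.038, -0.797, -0.002]
contact_force: [-0.5, 0.4, 0.8]
opening: 0.8
grasp_force: 0.0
```

```bash
python3 - <<'E'
from h import *
cm=ctrl.camera_model("wrist"); im,d=ctrl.get_image("wrist"); cv2.imwrite("pics/w4.png",im)
go((502.6-.875*10,62+.484*10,6),-.505)
E
```

```text
tcp [479.7  75.7   6.7] yaw -0.513 t 5.2 F [-0.38  0.37  0.68] open 0.6
shift [0.0167 0.0008 0.0007] turn [-0.     -0.     -0.0025]
```

View pics/w4.png

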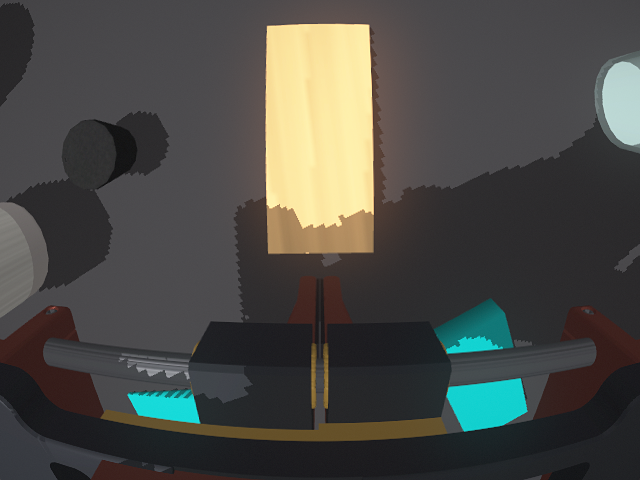

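The fingers at (320,280) sit square behind the heel at (320,253), and the path is clear. I start pushing.

Emit:
send_rows(
  motion=[
    [1,0.008,0.001,0,0,0,-0.0025],
    [1,0.014,0.001,0,0,0,-0.0025],
    [1,0.018,0.001,0,0,0,-0.003],
    [1,0.023,0.001,0,0,0,-0.005],
    [1,0.028,0.0007,0,0,0,-0.007],
  ],
)

```text
time_s: 5.7
tcp_pos: [503.4, 61.4, 6.9]
tcp_rot: [-3.048, 0.762, -0.001]
contact_force: [-0.5, 0.7, -0.3]
opening: 0.5
grasp_force: 0.3
```

Emit:
send_rows(
  motion=[
    [1,0.008,-0.0001,0,0,0,-0.003],
    [1,0.016,-0.0003,0,0,0,-0.006],
    [1,0.024,-0.0006,0,0,0,-0.009],
    [1,0.032,-0.001,0,0,0,-0.012],
    [1,0.036,-0.0012,0,0,0,-0.013],
  ],
)

```text
time_s: 6.2
tcp_pos: [536.3, 45.4, 6.6]
tcp_rot: [-3.062, 0.7, -0.001]
contact_force: [-0.1, 0.5, -0.2]
opening: 0.3
grasp_force: 0.3
```

```bash
python3 - <<'E'
from h import *
cm=ctrl.camera_model("wrist"); im,d=ctrl.get_image("wrist"); cv2.imwrite("pics/w5.png",im)
try: wedge_fit(im,cm)
except Exception as e: print(e)
u=np.array([np.cos(.427),-np.sin(.427)]); p=np.array([650.4,-8])-(91+10)*u
go((*p,6),-.427)
E
```

```text
wedge px [[269.0, 58.0], [268.0, 212.0], [358.0, 264.0], [370.0, 58.0]]
heel [[548.1, 20.8], [585.2, 45.1]] toe [[626.2, -22.9], [645.4, 16.9]] len 77.9
heel mid [566.7  32.9] toe mid [635.8  -3. ] heading -0.479
tcp [536.6  45.3   6.6] yaw -0.45 t 6.25 F [0.11 0.53 1.29] open 0.3
shift [0.0247 0.0008 0.0007] turn [-0.0002 -0.0003 -0.0072]
```

View pics/w5.png

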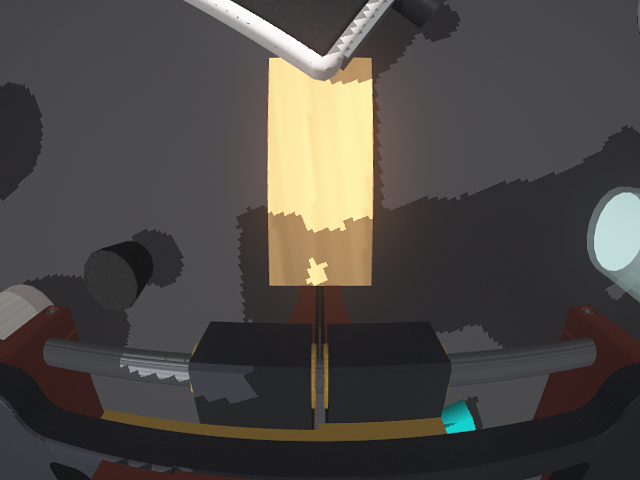

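The wedge (heel edge (269–372,286)) is square on the fingers and runs under the corner at (320,78). I push on, in smaller steps.

Emit:
send_rows(
  motion=[
    [1,0.006,0,0,0,0,-0.002],
    [1,0.01,0.0002,0,0,0,-0.004],
    [1,0.013,0.0004,0,0,0,-0.006],
    [1,0.015,0.0006,0,0,0,-0.007],
  ],
)

```text
time_s: 6.65
tcp_pos: [548.6, 38.6, 6.6]
tcp_rot: [-3.07, 0.666, 0.0]
contact_force: [0.5, -0.1, 0.6]
opening: 0.2
grasp_force: 0.3
```

Emit:
send_rows(
  motion=[
    [1,0.001,0,0,0,0,0],
    [1,0.002,0,0,0,0,0],
    [1,0.003,0,0,0,0,0],
    [1,0.003,0,0,0,0,0],
  ],
)

```text
time_s: 7.05
tcp_pos: [551.3, 37.4, 6.6]
tcp_rot: [-3.07, 0.667, -0.0]
contact_force: [-0.5, -0.1, -0.3]
opening: 0.7
grasp_force: 0.0
```

Emit:
send_rows(
  motion=[
    [1,0.001,0,0,0,0,0],
    [1,0.002,0,0,0,0,0],
    [1,0.002,0,0,0,0,0],
  ],
)

```text
time_s: 7.35
tcp_pos: [553.2, 36.6, 6.6]
tcp_rot: [-3.07, 0.666, -0.0]
contact_force: [-0.3, 0.6, -1.0]
opening: 0.2
grasp_force: 0.0
```

Emit:
send_rows(
  motion=[
    [1,0.001,0,0,0,0,0],
    [1,0.002,0,0,0,0,0],
    [1,0.003,0,0,0,0,0],
  ],
)

```text
time_s: 7.65
tcp_pos: [555.4, 35.4, 6.6]
tcp_rot: [3.07, -0.667, -0.001]
contact_force: [-0.8, 1.3, 1.6]
opening: 0.4
grasp_force: 1.2
```

Emit:
send_rows(
  motion=[
    [1,0.001,0,0,0,0,0],
    [1,0.002,0,0,0,0,0],
  ],
)

```text
time_s: 7.85
tcp_pos: [556.6, 34.6, 6.5]
tcp_rot: [3.07, -0.667, -0.003]
contact_force: [-5.4, 2.8, 4.4]
opening: 0.6
grasp_force: 2.8
```

Emit:
send_rows(
  motion=[
    [1,0.001,0,0,0,0,0],
    [1,0.002,0,0,0,0,0],
  ],
)

```text
time_s: 8.05
tcp_pos: [557.6, 34.0, 6.4]
tcp_rot: [3.07, -0.667, -0.006]
contact_force: [-7.1, 5.4, 6.6]
opening: 0.6
grasp_force: 4.2
```

Push is about 9 N at the predicted depth, so the wedge is snug. I back off, then lift clear.

Emit:
send_rows(
  motion=[
    [1,-0.006,0,0,0,0,0],
    [1,-0.02,0,0,0,0,0],
    [1,-0.02,0,-0.04,0,0,0],
    [1,-0.02,0,-0.075,0,0,0],
    [1,-0.02,0,-0.075,0,0,0],
  ],
)

```text
time_s: 8.55
tcp_pos: [543.7, 42.5, 85.5]
tcp_rot: [-3.068, 0.666, -0.012]
contact_force: [-0.5, -0.5, 0.2]
opening: 0.5
grasp_force: 0.0
```

```bash
python3 - <<'E'
from h import *
cm=ctrl.camera_model("wrist"); im,d=ctrl.get_image("wrist"); cv2.imwrite("pics/w6.png",im)
go((649,-9,80),-.275); go((649,-9,60),-.275)
E
```

```text
tcp [542.5  42.4  83.6] yaw -0.427 t 8.6 F [ 0.14 -0.65 -0.19] open 0.4
shift [0.1182 0.0026 0.0042] turn [-0.0006 -0.0015 -0.0485]
tcp [542.5  42.4  83.6] yaw -0.427 t 8.6 F [ 0.14 -0.65 -0.19] open 0.4
shift [0.1181 0.0027 0.0242] turn [-0.0006 -0.0015 -0.0485]
```

View pics/w6.png

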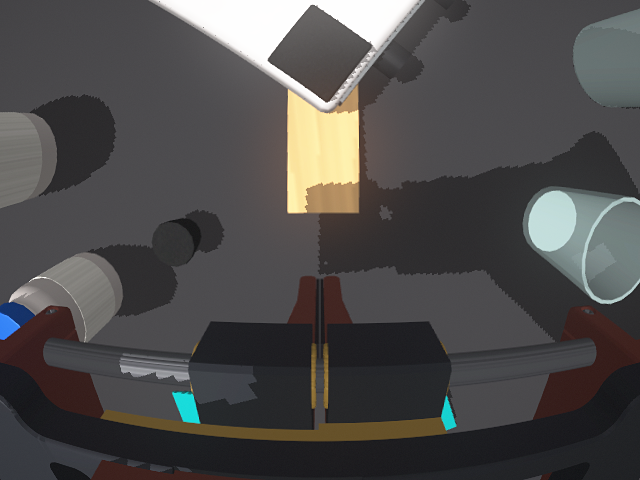

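The pad, centred at about (320,54), is unmoved. The wedge runs from its heel at (323,212) in under the corner at (328,108), in line with the pad. I go over the pad again.

Emit:
send_rows(
  motion=[
    [1,0.05,0.002,0.005,0,0,-0.024],
    [1,0.1,0.002,0.01,0,0,-0.0485],
    [1,0.118,0.002,0.018,0,0,-0.0485],
    [1,0.118,0.002,0.018,0,0,-0.0485],
    [1,0.118,0.002,0.018,0,0,-0.0485],
  ],
)

```text
time_s: 9.1
tcp_pos: [645.8, -8.6, 61.8]
tcp_rot: [3.111, -0.432, -0.005]
contact_force: [-0.9, -0.6, 0.2]
opening: 0.4
grasp_force: 0.0
```

```bash
python3 - <<'E'
from h import *
go((650,-8.5,60),-.275)
E
```

```text
tcp [645.8  -8.6  61.8] yaw -0.276 t 9.1 F [-0.92 -0.63  0.24] open 0.4
shift [ 0.0041 -0.0012  0.0018] turn [ 0.0002  0.0011 -0.0003]
```

Emit:
send_rows(
  motion=[
    [1,0.003,-0.001,0.003,0,0,0],
    [1,0.003,-0.001,0.006,0,0,0],
    [1,0.003,-0.001,0.0075,0,0,0],
    [1,0.003,-0.001,0.0085,0,0,0],
    [1,0.003,-0.001,0.0085,0,0,0],
  ],
)

```text
time_s: 9.6
tcp_pos: [650.6, -8.4, 55.1]
tcp_rot: [3.112, -0.431, -0.0]
contact_force: [-0.5, 0.3, -0.1]
opening: 0.1
grasp_force: 0.0
```

Emit:
send_rows(
  motion=[
    [1,0,0,0.0005,0,0,0],
    [1,0,0,0.001,0,0,0],
  ],
)

```text
time_s: 9.8
tcp_pos: [651.0, -8.7, 54.3]
tcp_rot: [-3.112, 0.431, -0.001]
contact_force: [-0.5, -1.2, -0.8]
opening: 0.4
grasp_force: 0.0
```

Emit:
send_rows(
  motion=[
    [1,0,0,0.0005,0,0,0],
    [1,0,0,0.001,0,0,0],
  ],
)

```text
time_s: 10.0
tcp_pos: [650.9, -8.6, 53.8]
tcp_rot: [-3.112, 0.431, -0.0]
contact_force: [-3.3, 0.1, 9.5]
opening: 0.5
grasp_force: 5.0
```

Emit:
send_rows(
  motion=[
    [1,0,0,0.0005,0,0,0],
    [1,0,0,0.001,0,0,0],
  ],
)

```text
time_s: 10.2
tcp_pos: [651.0, -8.6, 53.7]
tcp_rot: [-3.112, 0.431, -0.0]
contact_force: [-6.5, 0.3, 17.3]
opening: 0.5
grasp_force: 8.6
```

It is firm now: 17 N at z = 53.7, against a 4 mm drop before. I hold, then release.

Emit:
send_rows(
  motion=[
    [1,0,0,0,0,0,0],
    [1,0,0,0,0,0,0],
    [1,0,0,0,0,0,0],
    [1,0,0,0,0,0,0],
    [1,0,0,0,0,0,0],
  ],
)

```text
time_s: 10.7
tcp_pos: [651.0, -8.6, 53.8]
tcp_rot: [-3.112, 0.431, -0.0]
contact_force: [-4.7, 0.7, 14.1]
opening: 0.1
grasp_force: 6.8
```

Emit:
send_rows(
  motion=[
    [1,0,0,-0.003,0,0,0],
    [1,0,0,-0.01,0,0,0],
    [1,0,0,-0.03,0,0,0],
    [1,-0.03,0,-0.06,0,0,0],
    [1,-0.07,0,-0.09,0,0,0],
  ],
)

```text
time_s: 11.2
tcp_pos: [584.0, 10.3, 142.8]
tcp_rot: [-3.112, 0.432, -0.001]
contact_force: [-0.8, 0.8, -0.1]
opening: -0.2
grasp_force: 0.0
```

Emit:
send_rows(
  motion=[
    [1,-0.05,0,-0.04,0,0,0],
    [1,-0.05,0,-0.04,0,0,0],
    [1,-0.05,0,-0.04,0,0,0],
  ],
)

```text
time_s: 11.5
tcp_pos: [535.4, 24.4, 183.9]
tcp_rot: [-3.112, 0.43, -0.005]
contact_force: [0.7, 0.6, -0.5]
opening: 0.5
grasp_force: 0.0
```

```bash
python3 - <<'E'
from h import *
cm=ctrl.camera_model("wrist"); im,d=ctrl.get_image("wrist"); cv2.imwrite("pics/w7.png",im)
go((545,20,150),-.275)
E
```

```text
tcp [536.2  24.1 182.9] yaw -0.275 t 11.55 F [-0.16  0.26 -0.87] open 0.8
shift [0.0095 0.0016 0.0329] turn [-0.0002 -0.0008  0.0001]
```

View pics/w7.png

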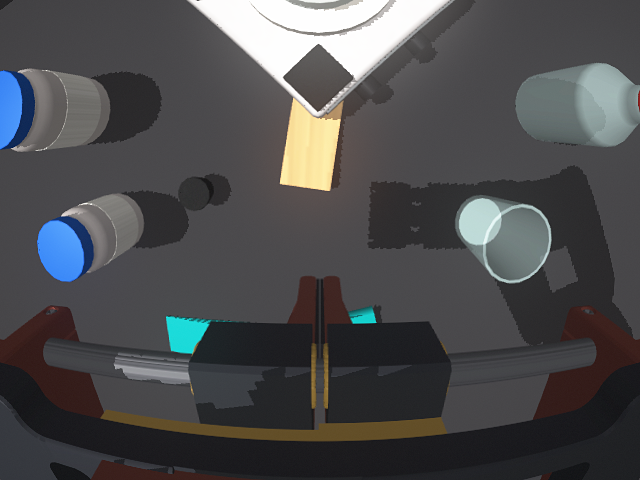

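Everything stands where it was: pad (318,78), wedge heel (306,187) and toe under the corner (317,115). As a last check I feel the heel again, to confirm the press did not loosen the wedge.

```bash
python3 - <<'E'
from h import *
go((542,41,7),-.427)
E
```

```text
tcp [536.2  24.1 182.9] yaw -0.275 t 11.55 F [-0.16  0.26 -0.87] open 0.8
shift [ 0.0006 -0.0177  0.1759] turn [-0.0003 -0.0007  0.0485]
```

Emit:
send_rows(
  motion=[
    [1,-0.006,-0.018,0.04,0,0,0.0485],
    [1,-0.006,-0.018,0.08,0,0,0.0485],
    [1,-0.006,-0.018,0.12,0,0,0.0485],
    [1,-0.006,-0.018,0.12,0,0,0.0485],
  ],
)

```text
time_s: 11.95
tcp_pos: [531.2, 42.5, 56.2]
tcp_rot: [3.067, -0.666, -0.016]
contact_force: [-0.7, 0.5, -0.5]
opening: 0.6
grasp_force: 0.0
```

```bash
python3 - <<'E'
from h import *
go((540,42,7),-.427)
E
```

```text
tcp [531.2  42.5  56.2] yaw -0.428 t 11.95 F [-0.68  0.53 -0.52] open 0.6
shift [ 0.0086 -0.0035  0.0491] turn [ 0.0016  0.003  -0.0003]
```

Emit:
send_rows(
  motion=[
    [1,0.005,-0.003,0.03,0,0,0],
    [1,0.006,-0.003,0.046,0,0,0],
    [1,0.006,-0.003,0.046,0,0,0],
    [1,0.006,-0.003,0.046,0,0,0],
  ],
)

```text
time_s: 12.35
tcp_pos: [541.6, 43.0, 16.7]
tcp_rot: [-3.07, 0.667, -0.0]
contact_force: [0.2, 1.0, 0.2]
opening: 0.7
grasp_force: 0.0
```

```bash
python3 - <<'E'
from h import *
go((557.6,34,6.5),-.427)
E
```

```text
tcp [541.6  43.   16.7] yaw -0.428 t 12.35 F [0.23 1.01 0.22] open 0.7
shift [0.0183 0.0016 0.0102] turn [-0.     -0.     -0.0003]
```

Emit:
send_rows(
  motion=[
    [1,0,0.0015,0.009,0,0,0],
    [1,0.004,0.0015,0.01,0,0,0],
    [1,0.01,0.0015,0.01,0,0,0],
    [1,0.015,0.0015,0.01,0,0,0],
    [1,0.015,0.0015,0.01,0,0,0],
  ],
)

```text
time_s: 12.85
tcp_pos: [555.6, 35.3, 6.6]
tcp_rot: [-3.069, 0.667, -0.003]
contact_force: [-0.5, 0.0, 0.2]
opening: 0.8
grasp_force: 0.0
```

Emit:
send_rows(
  motion=[
    [1,0.001,0,0,0,0,0],
    [1,0.002,0,0,0,0,0],
  ],
)

```text
time_s: 13.05
tcp_pos: [556.0, 34.8, 6.1]
tcp_rot: [3.07, -0.667, -0.0]
contact_force: [0.3, -0.3, -0.1]
opening: 0.2
grasp_force: 0.0
```

Emit:
send_rows(
  motion=[
    [1,0.0005,0,0,0,0,0],
    [1,0.001,0,0,0,0,0],
  ],
)

```text
time_s: 13.25
tcp_pos: [556.9, 34.4, 6.1]
tcp_rot: [3.07, -0.666, -0.0]
contact_force: [-0.9, -0.3, 0.2]
opening: 0.2
grasp_force: 0.0
```

Emit:
send_rows(
  motion=[
    [1,0.0005,0,0,0,0,0],
    [1,0.0005,0,0,0,0,0],
  ],
)

```text
time_s: 13.45
tcp_pos: [557.4, 34.2, 6.1]
tcp_rot: [3.07, -0.667, -0.0]
contact_force: [0.2, 0.5, -0.4]
opening: 0.5
grasp_force: 0.0
```

Emit:
send_rows(
  motion=[
    [1,0.0005,0,0,0,0,0],
    [1,0.0008,0,0,0,0,0],
  ],
)

```text
time_s: 13.65
tcp_pos: [557.7, 34.0, 6.1]
tcp_rot: [3.07, -0.667, -0.001]
contact_force: [-2.3, 1.8, 2.1]
opening: 0.2
grasp_force: 1.3
```

Emit:
send_rows(
  motion=[
    [1,0.0005,0,0,0,0,0],
    [1,0.0005,0,0,0,0,0],
  ],
)

```text
time_s: 13.85
tcp_pos: [557.8, 33.9, 6.0]
tcp_rot: [3.07, -0.667, -0.003]
contact_force: [-4.0, 2.5, 3.7]
opening: 0.3
grasp_force: 2.5
```

The heel resists at the same spot (557.7) with 3–5 N, so the wedge is still snug. I withdraw and hand in.

Emit:
send_rows(
  motion=[
    [1,-0.006,0,0,0,0,0],
    [1,-0.02,0,0,0,0,0],
    [1,-0.02,0,-0.04,0,0,0],
    [1,-0.02,0,-0.08,0,0,0],
    [1,-0.02,0,-0.08,0,0,0],
  ],
)

```text
time_s: 14.35
tcp_pos: [543.0, 42.4, 90.4]
tcp_rot: [-3.068, 0.665, -0.013]
contact_force: [0.2, 0.6, -0.5]
opening: 0.6
grasp_force: 0.0
```

Emit:
send_rows(
  motion=[
    [1,0,0,0,0,0,0],
    [1,0,0,0,0,0,0],
    [1,0,0,0,0,0,0],
  ],
)

```text
time_s: 14.65
tcp_pos: [539.2, 41.9, 84.8]
tcp_rot: [3.069, -0.666, -0.004]
contact_force: [1.4, 0.2, -0.1]
opening: 0.8
grasp_force: 0.0
```

```bash
python3 - <<'E'
from station import ctrl
print(ctrl.finish_job())
E
```

```text
the job is handed in; nothing more can be done
None
```

The job is handed in, no verdict returned: the near corner sank about 4 mm on the first press, the wedge was pushed in until snug at about 9 N, and the pad then held firm under 17 N.

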